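# Close a junction box with its captive hatch panel

## Task

Close the junction box with the loose steel hatch panel: hold the panel by its handle, tilt it, tuck one end under the deep lip at the far end of the frame, lower the other end through the opening so that the panel lies flat on the ledges inside, then slide it back under the shallow lip until it is fully home and the interlock pin is pushed in. The frame is not exactly centred on the box, so feel gently for its stops, and never press hard with the panel; leave the other things on the bench where they are and let go of the panel at the end.

Things in the scene. Friction and masses are not known exactly. Their poses are not given: they have to be found in the camera images.
- junction_box: Grey open-topped junction box, fixed, 212 (x) x 116 (y) x 50 (z) mm, origin at the centre of its underside; its +x points away from the robot (yaw within 0.35 rad). It carries an aluminium hatch frame with a 150 mm long opening, deep lip at the far (+x) end, shallow lip at the near end. Over 30 N between panel and box or frame is pressing hard.
- frame_middle (a point): Middle of the hatch frame at ledge height (54 mm over the bench), box axes, IF the frame were centred on the box. The frame is clamped in slots and truly sits up to 10 mm from here towards +x or -x: differs each time, not reported, to be felt; y and z are true. It does not give under hand forces. Side walls at y = +-48 mm, end walls (the stops) at x = -88 and +87 mm of the true middle.
- deep_lip (a point): Middle of the deep lip's inner edge, at its underside, for a centred frame (shares the unreported shift). Lips: underside 14 mm and top 17 mm above the ledges. From the true frame middle the deep lip covers x = 70 to 87 mm, and the far ledge below it reaches in to x = 44.
- shallow_lip (a point): Middle of the shallow lip's inner edge, at its underside, for a centred frame (shares the unreported shift). From the true frame middle it covers x = -88 to -80 mm, the near ledge below it reaches in to x = -68; same heights as the deep lip.
- panel: Loose steel hatch panel 164 (x) x 90 (y) x 5 (z) mm, 0.25-0.5 kg, origin at the centre of its underside, flat on the bench, handle up; same either way round. Black bridge handle across its middle: bar 12 mm thick in x, 70 long in y, 22 to 44 mm above the underside. With one end at the far stop the other clears the shallow lip by 3 mm; home, it is 8 mm under the shallow and 6 under the deep lip.
- panel_end_a (a point): middle of the panel's lower edge at its +x end (82 mm from its origin)
- panel_end_b (a point): middle of the panel's lower edge at its -x end (82 mm from its origin)
- interlock (a joint): Light spring pin (0.3 N) through the middle of the near end wall, at the panel's height: 0 = standing 6 mm into the frame under the shallow lip, 0.006 m = pushed flush with the wall by the panel's end; its outer end then sticks out on the robot's side. Fully home means more than 0.0045.
- bottle: white plastic bottle with red cap, 59x58x141 mm, origin at the centre of its underside; bystander
- screwdriver: red-handled screwdriver, 28x210x26 mm, at the front edge of the bench, lying along its y, origin at the centre of its underside; bystander
- pot: white plastic pot with a screw lid, 52x52x52 mm, origin at the centre of its underside; bystander

How it is judged (in metres and radians):
On the way:
1. the tilted panel has one end down inside the far end of the frame, below lip height (angle between panel's own z axis and vertical above 0.07 rad and ((x of panel_end_a in the frame of junction_box above 0.062 m and z of panel_end_a in the frame of junction_box between 0.05 and 0.066 m) or (x of panel_end_b in the frame of junction_box above 0.062 m and z of panel_end_b in the frame of junction_box between 0.05 and 0.066 m))), for 0.1 s.
At the end, for the whole second after the job is handed in: The panel lies flat (within 0.03 rad) and right way up on the ledges (underside within about 2.5 mm of their height), along the frame within 0.07 rad, slid back so that its end holds the interlock pin pushed in more than 4.5 of its 6 mm, at rest and released (angle between panel's own z axis and vertical below 0.03 rad and z of panel in the frame of junction_box between 0.052 and 0.0565 m and angle between the x axis of panel and the x axis of junction_box, either way round below 0.07 rad and value of joint interlock above 0.0045 m and linear speed of panel below 0.01 m/s); the robot touches nothing.
It fails at once if the panel is pressed against the box or frame with more than 30 N (contact force between panel and junction_box above 30 N).
It fails at once if the bottle is moved more than 30 mm (distance of bottle from where it was at the start of the episode above 0.03 m).
It fails at once if the screwdriver is moved more than 30 mm (distance of screwdriver from where it was at the start of the episode above 0.03 m).
It fails at once if the pot is moved more than 30 mm (distance of pot from where it was at the start of the episode above 0.03 m).
It also fails if it takes over 48 s, if anything falls off the work surface, if the arm or the gripper's body presses on something with over 40 N, if the wrist force passes 120 N, or if a joint passes its speed limit or range.

## Robot

A 6-joint arm with a two-finger parallel gripper is mounted at the origin on a cart in front of the work surface, level with it; the furniture and walls round the work are solid. World frame = base frame: x ahead of the robot, y to its left, z up, the work surface at z = 0. Lengths are in mm, angles in rad, forces in N, time in s.
With the tool pointing down it reaches from about 350 to 975 mm from the base axis. Payload 7.1 kg.
Tool frame: the origin (TCP) lies midway between the tips of the shut fingers; the grasp point (between the pads) lies 19 mm behind it (ctrl.grasp_offset is the distance from the TCP to the grasp point, in mm); z points along the fingers, y is the line along which they close (so a half turn about z gives the same grasp; the last joint's range is limited). The gripper opens to 88 mm and grips with 3 to 60 N. Pads are 20 mm wide; open, the fingers measure 115 mm over their backs; the gripper's body (75 mm by 178 mm) begins 61 mm behind the grasp point.
Start: joints at [-1.189, 0.423, 1.63, -0, 1.089, -0.019], TCP at [243.862, -575.444, 222.675] pointing down, gripper open.
Joint ranges: [-3, 3], [-0.9, 2.11], [0.09, 2.58], [-1.31, 4.45], [0.11, 2.69], [-2.54, 2.54]. Speed limits (rad/s): [2.39, 2.39, 3.01, 3.14, 3.14, 3.14].

## Interface

Orientations are given as a rotation vector (axis times angle).
In Python, from workcell import ctrl gives the robot as it stands. The module is installed in compiled form; this text tells all that it offers.
- The arm moves only by the tool servo_tool, never from a script. Its argument "rows" is a list of rows, each a list of 7 numbers: the turn, a rotation vector about the tool's x, y, z as a fraction of full scale, then the shift along the tool's x, y, z as a fraction of full scale, then the finger opening in mm, from 0 to 87.8. A call has 1 to 10 rows; each row is the pose to reach, as a shift and turn from the pose commanded when the call began, along the tool's axes at that moment; what a row does not reach only later rows make up. Full scale, the value 1, is 20 cm for a shift and 1.5 rad for a turn. A row lasts 1/8 s, in which the tool goes at most 62.5 mm and 10.7 degrees, less where a joint would pass 70% of its speed; a pose out of reach is approached as far as the arm can. A call with a number of a shift or a turn outside -1 to 1 is refused whole. A call with a gripper value outside its range is refused whole. The fingers move at their own pace and stop on an object; the grip force is fixed at half the most. Time passes only in rows, so rows that repeat a pose let the fingers close. It gives the time, the measured TCP pose, the force, the opening and the grip force at its end, in the units of the state.
- ctrl.get_obs(): the state, without advancing time (a new reading comes with each control period).
- ctrl.get_image(name): name is "scene" or "top" or "wrist"; returns (picture, depth): 400x640x3 uint8, red, green, blue; 400x640 float32, mm along the optical axis (not along the pixel's ray), 0 where there is no reading.
- ctrl.camera_info(name): a dict with "intrinsics" (3x3 intrinsics, pixels), "R" (3x3) and "t" (3): a world point X has camera coordinates R X + t. Camera axes: x right, y down, z forward; pixel columns grow to the right and rows downward; lengths in mm; the calibration is good to about 2 mm. A picture is of the moment at which its call begins: read the wrist's pose just before it. camera_info takes no time and is no camera call; for the wrist camera it gives the pose at the moment of the call.
- ctrl.close_job(): hands the job in; it is judged then, once.
The state is a dict: "t": time; "qpos": joint angles; "qvel": joint speeds; "joint_torque": joint torques, N m; "ee_pos": TCP position; "orientation": TCP orientation; "ft_force": force on the tool from outside, world axes, zero at the start; "moment": the same for the moment, N m; "width": finger opening in mm; "grasp_force": force on a finger pad.
Only numpy, scipy, OpenCV 4.12 (cv2) and the standard library are available. Lean on these libraries where they do the work, as an engineer would, in place of code of your own. Each camera call takes 0.05 s, during which the arm holds its last target. There are 200 camera calls.

## Working session

There is one attempt and no reset: what is moved stays moved. The work goes in short steps, Python scripts to look and compute and a tool call to move; the robot and the scene stay as the last step left them, time stands still between calls to the robot, and variables do not carry over. Pictures are saved under pics/ and viewed, at most 10 in all, crops included, and the job is handed in when it is done.

Besides the shell and the picture viewer there is one more tool, called after "Call:" as name(argument=value, ...), one argument or row to a line, values as JSON. servo_tool: Moves the arm, as the interface text tells. Its arguments: {"type":"object","properties":{"rows":{"type":"array","items":{"type":"array","items":{"type":"number"}}}},"required":["rows"]}

```bash
mkdir -p pics
python3 - <<'E'
from workcell import ctrl
import cv2,numpy as np
o=ctrl.get_obs();print(o)
for n in("top","scene"):
    im,d=ctrl.get_image(n);np.savez(n,im=im,d=d,**ctrl.camera_info(n))
    cv2.imwrite(f"pics/{n}.png",im[:,:,::-1]);print(ctrl.camera_info(n))
E
```

```text
{'t': 0.0, 'qpos': array([-1.18903609e+00,  4.23839901e-01,  1.63065942e+00,  4.03777438e-06,
        1.08857023e+00, -1.89866176e-02]), 'qvel': array([ 0.00072054, -0.00035248,  0.0007794 , -0.00016035,  0.00049993,
        0.00052388]), 'joint_torque': array([-3.89421388e-03, -5.44622219e+01, -2.73666072e+01,  6.41785492e-02,
        2.28552846e-02, -1.33141061e-04]), 'ee_pos': array([ 243.65056844, -574.97383102,  221.91428358]), 'orientation': array([-3.07731300e+00, -6.24995691e-01,  4.12781086e-04]), 'ft_force': array([-0.17927384, -0.88683247, -0.14809172]), 'moment': array([-0.03229546,  0.02692036, -0.00278524]), 'grasp_force': 0.0, 'width': 88.15700446945303}
{'intrinsics': array([[437.11086174,   0.        , 325.5465623 ],
       [  0.        , 437.11086174, 207.19397457],
       [  0.        ,   0.        ,   1.        ]]), 'R': array([[ 0.01711745, -0.99969321,  0.01790191],
       [-0.9989805 , -0.01784779, -0.04146588],
       [ 0.04177266, -0.01717387, -0.99897953]]), 't': array([-165.42493896,  513.18005132,  927.76044045])}
{'intrinsics': array([[363.95209188,   0.        , 314.45831822],
       [  0.        , 363.95209188, 204.08670252],
       [  0.        ,   0.        ,   1.        ]]), 'R': array([[ 0.58489067, -0.81106452,  0.00878919],
       [-0.31184961, -0.23486376, -0.92064588],
       [ 0.74876747,  0.53573628, -0.39029978]]), 't': array([-419.76709684,  215.2995243 ,  573.68542942])}
```

View pics/top.png

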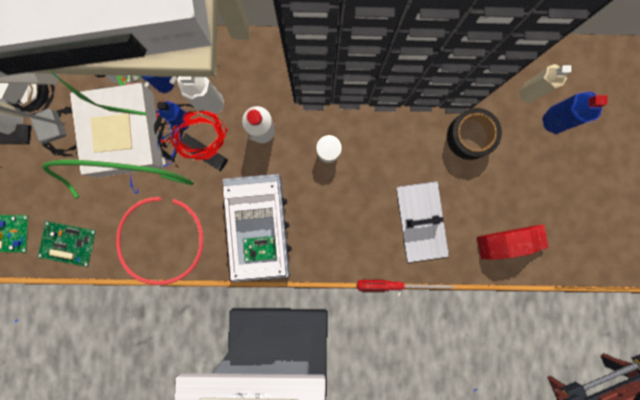

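View pics/scene.png

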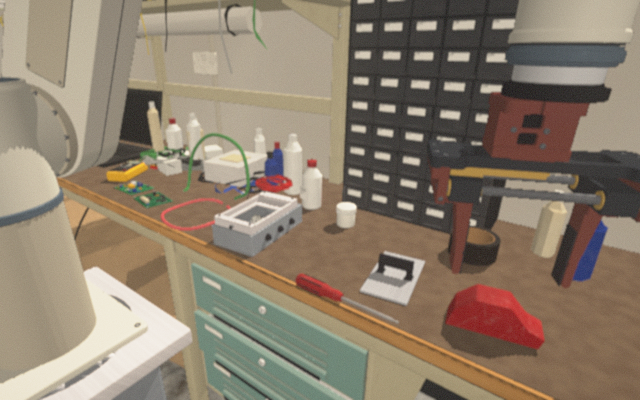

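The top view shows the panel at about (423,222) with its handle across it at (424,222). The box is at (255,228), the pot at (328,150), the bottle at (257,125), and the screwdriver lies along row 286. Next I measure the panel and box.

```bash
cat > h.py <<'E'
import numpy as np,cv2
def cast(uv,K,R,t,z):
    uv=np.asarray(uv,float).reshape(-1,2)
    d=(np.c_[uv,np.ones(len(uv))]@np.linalg.inv(K).T)@R   # R^T * ray
    c=-R.T@t
    return c+d*((z-c[2])/d[:,2])[:,None]
def cloud(d,K,R,t):
    v,u=np.mgrid[:d.shape[0],:d.shape[1]]
    p=np.stack([(u-K[0,2])/K[0,0]*d,(v-K[1,2])/K[1,1]*d,d],-1)
    return (p-t)@R
def rect(P):
    (c,s,a)=cv2.minAreaRect(P[:,:2].astype(np.float32));
    if s[0]<s[1]: s=s[::-1];a+=90
    a=(a+90)%180-90
    return np.round(c,1),np.round(s,1),round(a,2),round(np.radians(a),4)
E
python3 - <<'E'
from h import *
f=np.load('top.npz');im=f['im'];d=f['d'];K,R,t=f['intrinsics'],f['R'],f['t']
P=cloud(d,K,R,t);hsv=cv2.cvtColor(im,cv2.COLOR_RGB2HSV)
def big(m,win):
    w=np.zeros(m.shape,np.uint8);x0,y0,x1,y1=win;w[y0:y1,x0:x1]=255
    m=(m.astype(np.uint8)*255)&w
    m=cv2.morphologyEx(m,cv2.MORPH_CLOSE,np.ones((9,9)))
    c,_=cv2.findContours(m,0,cv2.CHAIN_APPROX_NONE);return max(c,key=cv2.contourArea)
br=(hsv[...,1]<60)&(hsv[...,2]>110)
c=big(br,(385,170,460,275));print('panel',rect(cast(c,K,R,t,5)))
c=big((hsv[...,2]<60),(400,205,450,240));print('handle',rect(cast(c,K,R,t,44)))
c=big(br,(215,165,300,290));print('box bright',rect(cast(c,K,R,t,71)),rect(cast(c,K,R,t,50)))
# depth based
for n,w,lo,hi in(('box',(200,150,310,295),40,90),('frametop',(200,150,310,295),64,90),('panel',(385,170,460,275),2.5,60),('handle',(385,170,460,275),30,60)):
    x0,y0,x1,y1=w;Q=P[y0:y1,x0:x1].reshape(-1,3);Q=Q[(Q[:,2]>lo)&(Q[:,2]<hi)];print(n,len(Q),rect(Q),np.percentile(Q[:,2],[5,50,95]))
Q=P[195:200,200:310,2];print(np.round(P[228,215:300,2]));print(np.round(P[165:295,256,2]))
cv2.imwrite('pics/crop.png',cv2.resize(im[165:295,200:310,::-1],None,fx=5,fy=4.6,interpolation=cv2.INTER_CUBIC))
E
```

```text
panel (array([ 489.3, -367. ]), array([167.7,  93.6]), 8.98, np.float64(0.1567))
handle (array([ 489. , -362.2]), array([74.6, 13.2]), -81.94, np.float64(-1.43))
box bright (array([463.1, -19.9]), array([230.5, 167.1]), 0.83, np.float64(0.0145)) (array([462.7, -17.1]), array([236. , 171.1]), 0.83, np.float64(0.0145))
box 3836 (array([503.9,  -2.2]), array([296.4, 147.9]), 16.14, np.float64(0.2817)) [47.61121872 54.51196758 71.54221946]
frametop 1458 (array([464.4, -11.9]), array([186.9, 108.5]), 6.39, np.float64(0.1115)) [65.51583073 69.34115351 72.35411656]
panel 2874 (array([ 488. , -367.5]), array([225.9, 162.3]), 0.65, np.float64(0.0113)) [ 2.75426166  4.74922157 42.181003  ]
handle 198 (array([ 488.8, -366.7]), array([69.4, 11.8]), -81.02, np.float64(-1.4141)) [39.78012867 43.1379012  45.56277802]
[ 1.  0.  1. -0.  0.  0. -0. -1.  0.  2. 23. 24. 69. 67. 68. 62. 54. 53.
 52. 53. 52.  2.  4.  4.  2.  4.  2.  5.  3.  3.  4.  2.  0.  4.  6.  3.
  2.  3.  3.  2.  2.  1.  4.  3.  1.  1.  5.  4.  4.  3.  4.  4.  3.  3.
  4.  3. -0.  2.  5.  2. 54. 53. 54. 69. 69. 68. 59. 46. 51. 31. 27
[... 151 characters left out ...]
   46.   48.   50.   51.   70.   72.   72.   68.   72.
  951.   72.   68.   69.   71.   68.   71.   54.   54.   50.   55.   52.
   53.   55.   55.   50.   51.   55.   56.   52.    3.   11.    8.   12.
   11.   10.   10.   11.    8.    4.    6.    5.    2.    2.    2.    4.
    7.    4.    1.    1.    3.    3.    4.    4.    4.    2.    4.    3.
    4.    7.   11.   13.   12.   11.   13.   14.   12.    9.    7.    8.
    8.    7.    9.   11.    9.   11.    7.    9.    8.    7.   11.    8.
    3.    3.    3.   53.   53.   52.   53.   55.   54.   53.   72.   71.
   74.   70.   69.   72.   72.   51.   51.    0.   -2.   -1.   -2.    1.
   -3.   -1.   -4. -748. -749. -753. -754. -751. -749. -753.]
```

View pics/crop.png

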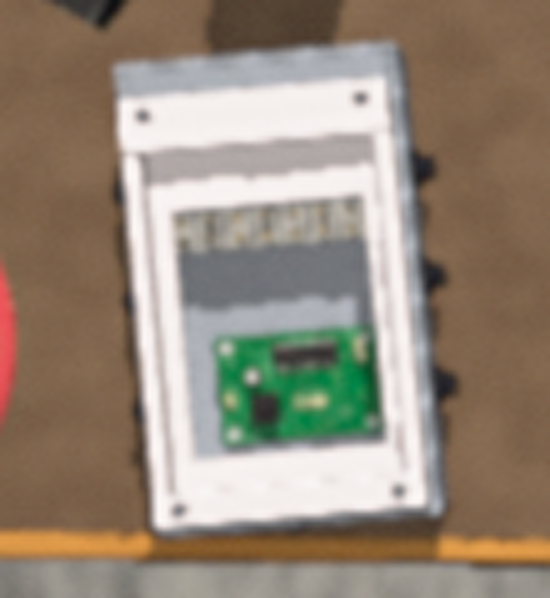

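The crop shows the frame sitting nearer the robot-side end of the box: the grey strip is wide at the far end (crop rows 65-95) and narrow at the near end. Next I refine the box and frame numbers and work out the approach.

```bash
cat >> h.py <<'E'
from scipy.spatial.transform import Rotation as Ro
def tgt(yaw,tilt=0):
    # tool z down, tool y along heading yaw; tilt>0: far (+heading) end goes down
    y=np.array([np.cos(yaw),np.sin(yaw),0]);z=np.array([0,0,-1.]);x=np.cross(y,z)
    M=np.c_[x,y,z]; ax=np.array([-np.sin(yaw),np.cos(yaw),0])
    return Ro.from_rotvec(ax*tilt)*Ro.from_matrix(M)
def rows(o,p,Rt):
    R0=Ro.from_rotvec(o['orientation']);
    return np.round(np.r_[(R0.inv()*Rt).as_rotvec()/1.5,R0.inv().apply(np.asarray(p)-o['ee_pos'])/200],4)
E
python3 - <<'E'
from h import *
from workcell import ctrl
f=np.load('top.npz');d=f['d'];K,R,t=f['intrinsics'],f['R'],f['t'];P=cloud(d,K,R,t)
Q=P.reshape(-1,3);m=(Q[:,0]>330)&(Q[:,0]<600)&(abs(Q[:,1]+12)<90)&(Q[:,2]<90)
Q=Q[m];F=Q[(Q[:,2]>62)]
r=rect(F);print(r);
# yaw from long edges of frame top: fit
for yaw in (r[3],):
    c,s=np.cos(yaw),np.sin(yaw);x=Q[:,0]*c+Q[:,1]*s;y=-Q[:,0]*s+Q[:,1]*c;z=Q[:,2]
    for nm,mm in(('frame',z>62),('box',z>40)):
        # edge positions per strip
        far=[];near=[];L=[];Rr=[]
        yc=np.median(y[z>62])
        for b in np.arange(yc-40,yc+40,4):
            k=mm&(y>b)&(y<b+4);far.append(x[k].max());near.append(x[k].min())
        xs=np.arange(np.percentile(x[z>62],5)+5,np.percentile(x[z>62],95)-5,6)
        for b in xs:
            k=mm&(x>b)&(x<b+6);L.append(y[k].max());Rr.append(y[k].min())
        print(nm,'far',np.median(far),'near',np.median(near),'L',np.median(L),'R',np.median(Rr),'slopes',np.polyfit(xs,L,1)[0],np.polyfit(xs,Rr,1)[0])
    k=abs(y-np.median(y[z>62]))<35
    xi=np.arange(x.min(),x.max(),2)
    zz=[np.median(z[k&(x>=a)&(x<a+3)]) if (k&(x>=a)&(x<a+3)).any() else -9 for a in xi]
    print([(round(a),round(b)) for a,b in zip(xi,zz)])
o=ctrl.get_obs()
print(rows(o,[488.5,-366.8,150],tgt(.157)),rows(o,[488.5,-366.8,16],tgt(.157)))
for n,(u,v) in dict(bottle=(257,118),pot=(328,150)).items(): print(n,P[v-3:v+3,u-3:u+3].reshape(-1,3).mean(0))
E
```

```text
(array([461.1, -12.3]), array([193.5, 108.5]), 6.39, np.float64(0.1115))
frame far 552.5198867369729 near 367.36236809292427 L -10.161294267757143 R -117.45175194317656 slopes -0.0008508837159851398 -0.0025975990110852164
box far 570.5829578205355 near 360.5141776417048 L -10.161294267757143 R -121.43229848994295 slopes 0.0027487908663252655 -0.002030452135263064
[(327, -9), (329, -9), (331, -1), (333, -1), (335, 0), (337, -1), (339, -1), (341, 0), (343, 0), (345, -1), (347, -1), (349, -1), (351, 0), (353, -1), (355, -9), (357, 50), (359, 50), (361, 49), (363, 50), (365, 70), (367, 70), (369, 70), (371, 70), (373, 70), (375, 70), (377, 70), (379, 55), (381, 54), (383, 53), (385, 53), (387, 52), (389, 51), (391, 5), (393, 4), (395, 9), (397, 9), (399, 9), (401, 9), (403, 9), (405, 9), (407, 10), (409, 9), (411, 9), (413, 10), (415, 10), (417, 9), (419, 9), (421, 9), (423, 9), (425, 9), (427, 9), (429, 10), (431, 10), (433, 10), (435, 10), (437, 10), (439, 9), (441, 9), (443, 8), (445, 3), (447, 3), (449, 3), (451, 3), (453, 3), (455, 3), (457, 3), (459, 3), (461, 3), (463, 3), (465, 3
[... 295 characters left out ...]
 53), (523, 53), (525, 53), (527, 53), (529, 55), (531, 70), (533, 70), (535, 70), (537, 70), (539, 70), (541, 70), (543, 70), (545, 70), (547, 70), (549, 70), (551, 70), (553, 51), (555, 50), (557, 49), (559, 49), (561, 49), (563, 49), (565, 49), (567, 49), (569, 49), (571, 48), (573, -9), (575, -1), (577, -1), (579, -1), (581, -1), (583, -1), (585, -1), (587, -1), (589, -1), (591, -1), (593, -1), (595, -1), (597, -2), (599, -3), (601, -9), (603, -9)]
[-8.0000e-04 -6.0000e-04 -8.8460e-01  1.5331e+00 -4.8020e-01  3.6050e-01] [-8.0000e-04 -6.0000e-04 -8.8460e-01  1.5331e+00 -4.7930e-01  1.0305e+00]
bottle [676.24320374 -22.23805281 139.05729487]
pot [ 633.9205276  -157.73271807   52.09928484]
```

Call:
servo_tool(
  rows=[
    [0,0,-0.885,0.9,-0.3,0,60],
    [0,0,-0.885,0.9,-0.3,0,60],
    [0,0,-0.885,0.9,-0.3,0,60],
    [0,0,-0.885,0.9,-0.3,0,60],
    [0,0,-0.885,0.9,-0.3,0,60],
    [0,0,-0.885,0.9,-0.3,0,60],
    [0,0,-0.885,0.9,-0.3,0,60],
    [0,0,-0.885,0.9,-0.3,0,60],
    [0,0,-0.885,0.9,-0.3,0,60],
  ],
)

```text
t: 1.23
ee_pos: [386.1, -449.9, 222.5]
orientation: [-2.044, -2.386, -0.0]
ft_force: [0.0, -0.5, 0.6]
width: 60.2
grasp_force: 0.0
```

Run:
```python
from h import *
from workcell import ctrl
o=ctrl.get_obs();print(o['t'],o['ee_pos'],o['ft_force'],o['width']);print(rows(o,[488.5,-366.8,110],tgt(.157)))
```

```text
1.225 [ 386.08919167 -449.87952725  222.48110957] [ 0.04738775 -0.49563303  0.61694396] 60.19311482133631
[-1.000e-04 -2.000e-04 -1.900e-03  3.316e-01  5.699e-01  5.624e-01]
```

Call:
servo_tool(
  rows=[
    [0,0,-0.002,0.332,0.57,0.56,60],
    [0,0,-0.002,0.332,0.57,0.56,60],
    [0,0,-0.002,0.332,0.57,0.56,60],
    [0,0,-0.002,0.332,0.57,0.56,60],
    [0,0,-0.002,0.332,0.57,0.56,60],
  ],
)

```text
t: 1.85
ee_pos: [488.3, -367.0, 111.1]
orientation: [2.037, 2.391, -0.0]
ft_force: [0.1, -0.7, 0.8]
width: 59.7
grasp_force: 0.0
```

Run:
```python
from h import *
from workcell import ctrl
o=ctrl.get_obs();print(o['t'],o['ee_pos'],o['ft_force'],o['width']);print(rows(o,[488.5,-366.8,16],tgt(.157)))
i=ctrl.camera_info('wrist');im,d=ctrl.get_image('wrist');K,R,t=i['intrinsics'],i['R'],i['t']
P=cloud(d,K,R,t);Q=P.reshape(-1,3);ok=(d.ravel()>0)&(np.hypot(Q[:,0]-488,Q[:,1]+367)<130);Q=Q[ok]
H=Q[(Q[:,2]>36)&(Q[:,2]<52)&(np.hypot(Q[:,0]-488,Q[:,1]+367)<50)];print('handle',len(H),len(H) and (rect(H),np.median(H[:,2])))
H=Q[(Q[:,2]>3)&(Q[:,2]<10)];print(len(H),len(H)and rect(H))
cv2.imwrite('pics/w1.png',im[:,:,::-1])
```

```text
1.85 [ 488.30899643 -366.99832762  111.11726826] [ 0.09509634 -0.6539322   0.8176796 ] 59.716149523490444
[0.000e+00 3.000e-04 1.700e-03 1.000e-03 1.100e-03 4.756e-01]
handle 1571 ((array([ 492. , -365.6]), array([69.8, 11.7]), -81.04, np.float64(-1.4143)), np.float64(43.77542605331252))
18320 (array([ 498., -404.]), array([168.2, 164. ]), -80.84, np.float64(-1.4109))
```

View pics/w1.png

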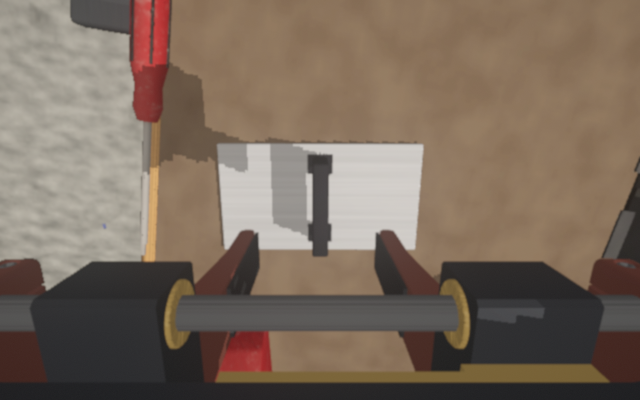

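The wrist view shows the handle at (320,205), midway between the fingertips at (247,240) and (390,240). I descend and grip.

Call:
servo_tool(
  rows=[
    [0,0,0.0015,0.001,0.006,0.24,60],
    [0,0,0.0015,0.001,0.006,0.4,50],
    [0,0,0.0015,0.001,0.006,0.475,40],
    [0,0,0.0015,0.001,0.006,0.475,40],
    [0,0,0.0015,0.001,0.006,0.475,5],
    [0,0,0.0015,0.001,0.006,0.475,5],
    [0,0,0.0015,0.001,0.006,0.475,5],
    [0,0,0.0015,0.001,0.006,0.475,5],
    [0,0,0.0015,0.001,0.006,0.475,5],
  ],
)

```text
t: 3.02
ee_pos: [490.1, -366.4, 16.5]
orientation: [2.038, 2.389, 0.0]
ft_force: [-0.7, 0.4, 6.6]
width: 11.5
grasp_force: 30.0
```

Call:
servo_tool(
  rows=[
    [0,0,0,0,0,-0.1,5],
    [0,0,0,0,0,-0.35,5],
    [0,0,0,0,0,-0.65,5],
    [0,0,0,0,0,-0.75,5],
    [0,0,0,0,0,-0.75,5],
  ],
)

```text
t: 3.65
ee_pos: [490.2, -366.7, 168.2]
orientation: [2.036, 2.387, 0.0]
ft_force: [-0.2, -0.6, -3.5]
width: 11.9
grasp_force: 30.0
```

Run:
```python
from h import *
from workcell import ctrl
o=ctrl.get_obs();print(o['t'],o['ee_pos'],o['ft_force'],o['moment'],o['width'],o['grasp_force']);print(rows(o,[470,-14,166],tgt(.1115)))
i=ctrl.camera_info('wrist');im,d=ctrl.get_image('wrist');K,R,t=i['intrinsics'],i['R'],i['t']
P=cloud(d,K,R,t);T=(P.reshape(-1,3)-o['ee_pos'])@Ro.from_rotvec(o['orientation']).as_matrix()
T=T[d.ravel()>0]
# panel top plane in tool frame: expected z=+11 from TCP
k=(abs(T[:,2]-11)<10)&(abs(T[:,0])<60)&(abs(T[:,1])<90);S=T[k];print(len(S),rect(S),np.median(S[:,2]))
A=np.c_[S[:,:2],np.ones(len(S))];print('plane',np.linalg.lstsq(A,S[:,2],rcond=None)[0])
cv2.imwrite('pics/w2.png',im[:,:,::-1])
```

```text
3.65 [ 490.24979798 -366.6788155   168.22999248] [-0.19698997 -0.56924333 -3.53904762] [-0.0175254  -0.12396419  0.05042922] 11.944698190173597 29.999351799488068
[0.0018 0.0019 0.0312 1.7573 0.1779 0.0065]
27398 (array([12.2,  1.3]), array([164.7,  66.5]), 89.93, np.float64(1.5696)) 11.52322296113059
plane [-3.71678348e-03  2.07401735e-03  1.15638053e+01]
```

View pics/w2.png

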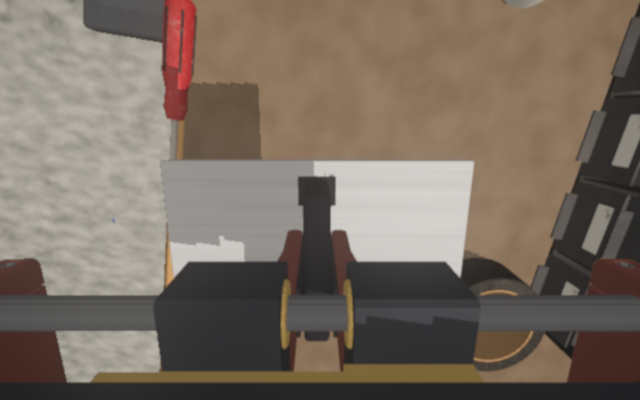

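The wrist view shows the panel held level and square, its far edge at row 160 and the handle clamped at (317,250). I carry it towards the box.

Call:
servo_tool(
  rows=[
    [0,0,0.031,0.12,0.01,0,5],
    [0,0,0.031,0.3,0.02,0,5],
    [0,0,0.031,0.5,0,0,5],
    [0,0,0.031,0.7,0,0,5],
    [0,0,0.031,0.88,0,0,5],
    [0,0,0.031,0.95,0,0,5],
    [0,0,0.031,0.95,0,0,5],
  ],
)

```text
t: 4.58
ee_pos: [459.1, -178.0, 164.9]
orientation: [-2.091, -2.342, 0.001]
ft_force: [-0.0, 0.2, -2.9]
width: 11.9
grasp_force: 30.0
```

```bash
cat >> h.py <<'E'
YB=.1115
def uv(p): c,s=np.cos(YB),np.sin(YB);return np.array([p[0]*c+p[1]*s,-p[0]*s+p[1]*c])
def plan(o,Fu,Fz,th,v=-64.):
    a=np.array([np.cos(th),-np.sin(th)]);n=np.array([np.sin(th),np.cos(th)])
    T=np.array([Fu,Fz])-82*a+16.6*n; c,s=np.cos(YB),np.sin(YB)
    return rows(o,[T[0]*c-v*s,T[0]*s+v*c,T[1]],tgt(YB,th))
def state(o):
    R=Ro.from_rotvec(o['orientation']).as_matrix();y,z=R[:,1],R[:,2];p=o['ee_pos']
    C=p+16.6*z;F=C+82*y;N=C-82*y
    print('t %.2f'%o['t'],'F uv z',np.round([*uv(F),F[2]],1),'N',np.round([*uv(N),N[2]],1),'tilt',np.round(-np.arcsin(y[2]),3),'yaw',np.round(np.arctan2(y[1],y[0]),4),'f',np.round(o['ft_force'],1),'m',np.round(o['moment'],2),'w',round(o['width'],1),'g',round(o['grasp_force'],1))
E
python3 - <<'E'
from h import *
from workcell import ctrl
o=ctrl.get_obs();state(o);print(plan(o,518,95,.2))
E
```

```text
t 4.58 F uv z [ 518.4 -227.8  148.2] N [ 354.4 -228.1  148.4] tilt 0.002 yaw 0.1132 f [-0.   0.2 -2.9] m [-0.09 -0.15  0.03] w 11.9 g 30.0
[ 1.323e-01 -3.000e-04  1.200e-03  8.195e-01  2.420e-02  1.872e-01]
```

Call:
servo_tool(
  rows=[
    [0.03,0,0.001,0.1,0,0,5],
    [0.06,0,0.001,0.25,0,0,5],
    [0.09,0,0.001,0.42,0.01,0.0,5],
    [0.12,0,0.001,0.6,0.02,0.0,5],
    [0.132,0,0.001,0.75,0.024,0.05,5],
    [0.132,0,0.001,0.82,0.024,0.1,5],
    [0.132,0,0.001,0.82,0.024,0.16,5],
    [0.132,0,0.001,0.82,0.024,0.187,5],
    [0.132,0,0.001,0.82,0.024,0.187,5],
  ],
)

```text
t: 5.7
ee_pos: [445.8, -15.9, 127.8]
orientation: [-2.003, -2.234, 0.223]
ft_force: [-0.4, -0.1, -3.5]
width: 11.7
grasp_force: 30.0
```

Run:
```python
from h import *
from workcell import ctrl
o=ctrl.get_obs();state(o);print(plan(o,519,70,.2),plan(o,520,58,.2),plan(o,538,58,.2))
im,d=ctrl.get_image('wrist');cv2.imwrite('pics/w3.png',im[:,:,::-1])
```

```text
t 5.70 F uv z [518.4 -65.6  95.4] N [357.7 -65.2 127.8] tilt 0.199 yaw 0.1091 f [-0.4 -0.1 -3.5] m [-0.06 -0.25 -0.01] w 11.7 g 30.0
[ 0.0008 -0.0002 -0.0016  0.0069  0.028   0.1233] [ 0.0008 -0.0002 -0.0016  0.0069  0.0447  0.1811] [ 0.0008 -0.0002 -0.0016  0.0072  0.133   0.1633]
```

View pics/w3.png

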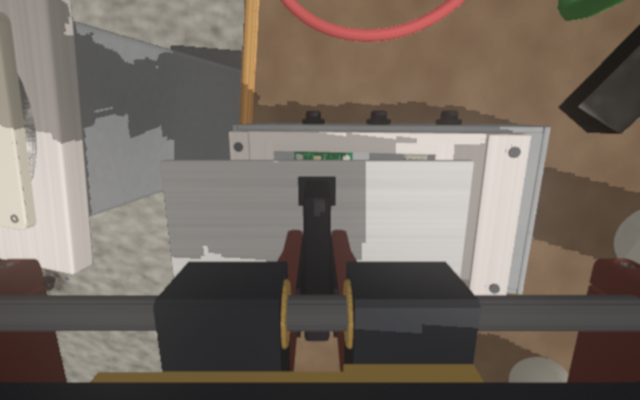

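The wrist view shows the panel's far edge at column 472, just short of the deep lip's inner edge at about column 478. The left frame rail is visible at rows 130-155. Next is a quick lateral check.

Run:
```python
from h import *
from workcell import ctrl
o=ctrl.get_obs();i=ctrl.camera_info('wrist');im,d=ctrl.get_image('wrist');P=cloud(d,i['intrinsics'],i['R'],i['t']).reshape(-1,3)[d.ravel()>0]
c,s=np.cos(YB),np.sin(YB);u=P[:,0]*c+P[:,1]*s;v=-P[:,0]*s+P[:,1]*c;z=P[:,2]
k=(z>64)&(z<78)&(u>350)&(u<580)&(v>-40)&(v<20)
L=[];xs=np.arange(400,520,8)
for b in xs:
    q=k&(u>b)&(u<b+8);L.append(np.percentile(v[q],99) if q.any() else np.nan)
print('frame L edge v',np.round(L,1))
q=(z>64)&(z<78)&(abs(v+64)<35)&(u>525)&(u<570);print('deep lip u',np.percentile(u[q],[1,99]),q.sum())
T=(P-o['ee_pos'])@Ro.from_rotvec(o['orientation']).as_matrix()
q=(abs(T[:,2]-11.5)<6)&(abs(T[:,1])<95)&(T[:,0]>25)&(T[:,0]<60);print('panel',rect(T[q]),'L v',np.percentile(v[q],99.5),'u',np.percentile(u[q],[.5,99.5]))
```

```text
frame L edge v [-8.4 -8.4 -8.3 -8.3 -8.3 -8.3 -8.3 -8.6 -8.5 -8.5 -8.4 -8.4 -8.4 -8.4
 -8.7]
deep lip u [533.65188443 556.14597587] 4332
panel (array([35.3,  1. ]), array([164.5,  20.5]), -90.0, np.float64(-1.5708)) L v -19.892160080993758 u [361.54407126 519.84844016]
```

Call:
servo_tool(
  rows=[
    [0,0,0.001,0.011,0.01,0.05,5],
    [0,0,0.001,0.011,0.028,0.1,5],
    [0,0,0.001,0.011,0.035,0.14,5],
    [0,0,0.001,0.011,0.045,0.165,5],
    [0,0,0.001,0.011,0.045,0.18,5],
    [0,0,0.001,0.011,0.045,0.18,5],
  ],
)

```text
t: 6.55
ee_pos: [447.4, -12.6, 91.1]
orientation: [-2.004, -2.234, 0.223]
ft_force: [0.2, -0.4, -3.6]
width: 11.8
grasp_force: 30.0
```

Run:
```python
from h import *
from workcell import ctrl
o=ctrl.get_obs();state(o);print(plan(o,540,58,.2,-63.2))
```

```text
t 6.55 F uv z [520.4 -62.5  58.6] N [359.6 -62.1  90.9] tilt 0.198 yaw 0.1088 f [ 0.2 -0.4 -3.6] m [-0.04 -0.32  0.05] w 11.8 g 30.0
[ 0.0011 -0.0001 -0.0018 -0.0043  0.097  -0.017 ]
```

Call:
servo_tool(
  rows=[
    [0,0,-0.0015,-0.001,0.03,-0.005,5],
    [0,0,-0.0015,-0.001,0.06,-0.01,5],
    [0,0,-0.0015,-0.001,0.085,-0.015,5],
    [0,0,-0.0015,-0.001,0.1,-0.017,5],
    [0,0,-0.0015,-0.001,0.1,-0.017,5],
  ],
)

```text
t: 7.18
ee_pos: [467.9, -10.6, 90.6]
orientation: [-2.001, -2.237, 0.222]
ft_force: [0.4, -0.9, -3.2]
width: 12.1
grasp_force: 30.0
```

Call:
servo_tool(
  rows=[
    [0,0,0,0,0.006,-0.001,5],
    [0,0,0,0,0.012,-0.002,5],
    [0,0,0,0,0.015,-0.003,5],
    [0,0,0,0,0.015,-0.003,5],
  ],
)

```text
t: 7.68
ee_pos: [470.8, -10.3, 90.6]
orientation: [-2.001, -2.237, 0.222]
ft_force: [-0.5, -0.7, -2.9]
width: 11.9
grasp_force: 30.0
```

Call:
servo_tool(
  rows=[
    [0,0,0,0,0.005,-0.001,5],
    [0,0,0,0,0.008,-0.0015,5],
    [0,0,0,0,0.008,-0.0015,5],
  ],
)

```text
t: 8.05
ee_pos: [472.5, -10.1, 90.6]
orientation: [-2.001, -2.237, 0.222]
ft_force: [-0.8, -0.1, -3.0]
width: 11.8
grasp_force: 30.0
```

Call:
servo_tool(
  rows=[
    [0,0,0,0,0.004,-0.001,5],
    [0,0,0,0,0.008,-0.0015,5],
    [0,0,0,0,0.008,-0.0015,5],
  ],
)

```text
t: 8.43
ee_pos: [474.1, -9.9, 90.6]
orientation: [-2.001, -2.237, 0.222]
ft_force: [0.4, 0.2, -2.9]
width: 11.6
grasp_force: 30.0
```

Run:
```python
from h import *
from workcell import ctrl
o=ctrl.get_obs();state(o)
```

```text
t 8.43 F uv z [547.2 -62.6  58.2] N [386.4 -62.6  90.4] tilt 0.198 yaw 0.1111 f [ 0.4  0.2 -2.9] m [-0.01 -0.27  0.02] w 11.6 g 30.0
```

Call:
servo_tool(
  rows=[
    [0,0,0,0,0.004,-0.001,5],
    [0,0,0,0,0.007,-0.0015,5],
    [0,0,0,0,0.007,-0.0015,5],
  ],
)

```text
t: 8.8
ee_pos: [475.4, -9.8, 90.6]
orientation: [-2.001, -2.237, 0.222]
ft_force: [-0.1, -0.5, -2.8]
width: 11.7
grasp_force: 30.0
```

Call:
servo_tool(
  rows=[
    [0,0,0,0,0.003,-0.0005,5],
    [0,0,0,0,0.005,-0.001,5],
    [0,0,0,0,0.005,-0.001,5],
  ],
)

```text
t: 9.18
ee_pos: [475.5, -9.7, 90.5]
orientation: [-2.0, -2.236, 0.224]
ft_force: [-4.9, -0.4, -0.5]
width: 12.0
grasp_force: 30.0
```

Run:
```python
from h import *
from workcell import ctrl
o=ctrl.get_obs();state(o)
for th,z in((.19,58),(.15,58),(.11,57.5),(.07,57),(.04,56.5),(0.02,56),(0,55.3)): print(th,plan(o,549.0-5*np.sin(th),z,th,-62.5))
```

```text
t 9.18 F uv z [548.6 -62.6  58. ] N [387.9 -62.5  90.5] tilt 0.2 yaw 0.111 f [-4.9 -0.4 -0.5] m [-0.12  0.48  0.02] w 12.0 g 30.0
0.19 [-0.0066 -0.0002 -0.0003  0.0002 -0.0034  0.0044]
0.15 [-0.0332 -0.0002 -0.0003  0.0002 -0.0053  0.0207]
0.11 [-0.0599 -0.0001 -0.0003  0.0002 -0.006   0.0396]
0.07 [-0.0866 -0.0001 -0.0003  0.0002 -0.006   0.0585]
0.04 [-1.066e-01 -1.000e-04 -3.000e-04  2.000e-04 -5.500e-03  7.330e-02]
0.02 [-1.199e-01 -1.000e-04 -3.000e-04  2.000e-04 -4.800e-03  8.400e-02]
0 [-1.332e-01 -1.000e-04 -3.000e-04  2.000e-04 -3.700e-03  9.570e-02]
```

Call:
servo_tool(
  rows=[
    [-0.007,0,0,0,-0.007,0.004,5],
    [-0.02,0,0,0,-0.009,0.013,5],
    [-0.033,0,0,0,-0.0095,0.021,5],
    [-0.047,0,0,0,-0.01,0.03,5],
    [-0.06,0,0,0,-0.01,0.0396,5],
    [-0.073,0,0,0,-0.01,0.049,5],
    [-0.086,0,0,0,-0.01,0.058,5],
    [-0.086,0,0,0,-0.01,0.058,5],
  ],
)

```text
t: 10.18
ee_pos: [471.8, -10.1, 79.5]
orientation: [-2.063, -2.306, 0.08]
ft_force: [-0.1, 0.0, -2.7]
width: 11.9
grasp_force: 30.0
```

Run:
```python
from h import *
from workcell import ctrl
o=ctrl.get_obs();state(o)
for th,z in((.04,56.5),(0.02,56),(0,55.3)): print(th,plan(o,549.0-5*np.sin(th),z,th,-62.5))
```

```text
t 10.18 F uv z [548.4 -62.6  57.3] N [384.8 -62.5  68.6] tilt 0.069 yaw 0.1109 f [-0.1  0.  -2.7] m [-0.03 -0.1   0.01] w 11.9 g 30.0
0.04 [-0.0194 -0.0001 -0.0004  0.0003  0.0001  0.0157]
0.02 [-0.0328 -0.0001 -0.0004  0.0003 -0.0006  0.0265]
0 [-0.0461 -0.0001 -0.0004  0.0003 -0.001   0.0382]
```

Call:
servo_tool(
  rows=[
    [-0.01,0,0,0,0,0.008,5],
    [-0.02,0,0,0,0,0.016,5],
    [-0.026,0,0,0,0,0.021,5],
    [-0.033,0,0,0,-0.0005,0.0265,5],
    [-0.04,0,0,0,-0.001,0.032,5],
    [-0.046,0,0,0,-0.001,0.038,5],
    [-0.046,0,0,0,-0.001,0.038,5],
  ],
)

```text
t: 11.05
ee_pos: [471.4, -10.2, 72.0]
orientation: [-2.095, -2.341, -0.0]
ft_force: [-0.2, -0.6, -3.2]
width: 11.7
grasp_force: 30.0
```

Run:
```python
from h import *
from workcell import ctrl
o=ctrl.get_obs();state(o)
```

```text
t 11.05 F uv z [549.3 -62.6  55.4] N [385.3 -62.5  55.4] tilt 0.0 yaw 0.1109 f [-0.2 -0.6 -3.2] m [-0.01 -0.06 -0.01] w 11.7 g 30.0
```

Call:
servo_tool(
  rows=[
    [0,0,0,0,-0.01,0,5],
    [0,0,0,0,-0.02,0,5],
    [0,0,0,0,-0.03,0,5],
    [0,0,0,0,-0.04,0,5],
    [0,0,0,0,-0.045,0,5],
    [0,0,0,0,-0.045,0,5],
  ],
)

```text
t: 11.8
ee_pos: [462.6, -11.2, 72.1]
orientation: [2.095, 2.341, 0.0]
ft_force: [-0.0, 0.1, -3.4]
width: 11.9
grasp_force: 30.0
```

Call:
servo_tool(
  rows=[
    [0,0,0,0,-0.003,0.001,5],
    [0,0,0,0,-0.005,0.002,5],
    [0,0,0,0,-0.005,0.002,5],
  ],
)

```text
t: 12.18
ee_pos: [461.6, -11.3, 71.6]
orientation: [-2.095, -2.341, -0.0]
ft_force: [0.4, -0.5, -3.6]
width: 11.9
grasp_force: 30.0
```

Call:
servo_tool(
  rows=[
    [0,0,0,0,-0.002,0.001,5],
    [0,0,0,0,-0.004,0.002,5],
    [0,0,0,0,-0.004,0.002,5],
  ],
)

```text
t: 12.55
ee_pos: [460.7, -11.4, 71.2]
orientation: [-2.095, -2.341, 0.0]
ft_force: [0.7, 1.1, -3.4]
width: 11.6
grasp_force: 30.0
```

Call:
servo_tool(
  rows=[
    [0,0,0,0,-0.002,0.001,5],
    [0,0,0,0,-0.004,0.001,5],
    [0,0,0,0,-0.004,0.001,5],
  ],
)

```text
t: 12.92
ee_pos: [460.6, -11.5, 71.2]
orientation: [2.094, 2.34, 0.001]
ft_force: [2.3, 1.0, -3.3]
width: 12.0
grasp_force: 30.0
```

Call:
servo_tool(
  rows=[
    [0,0,0,0,-0.002,0.001,5],
    [0,0,0,0,-0.004,0.002,5],
    [0,0,0,0,-0.004,0.002,5],
  ],
)

```text
t: 13.3
ee_pos: [460.6, -11.5, 71.1]
orientation: [2.094, 2.34, 0.003]
ft_force: [5.1, 1.5, -0.2]
width: 11.8
grasp_force: 30.0
```

Call:
servo_tool(
  rows=[
    [0,0,0,0,0,0.001,5],
    [0,0,0,0,0,0.0015,5],
    [0,0,0,0,0,0.0015,5],
  ],
)

```text
t: 13.68
ee_pos: [460.6, -11.6, 70.8]
orientation: [2.093, 2.34, 0.003]
ft_force: [4.7, 1.9, -0.3]
width: 11.4
grasp_force: 30.0
```

Run:
```python
from h import *
from workcell import ctrl
o=ctrl.get_obs();state(o)
```

```text
t 13.68 F uv z [538.5 -62.8  54.4] N [374.5 -62.7  54. ] tilt -0.003 yaw 0.111 f [ 4.7  1.9 -0.3] m [ 0.17 -0.87 -0.07] w 11.4 g 30.0
```

Call:
servo_tool(
  rows=[
    [0,0,0,0,0,0,16],
    [0,0,0,0,0,0,22],
    [0,0,0,0,0,0,30],
    [0,0,0,0,0,0,36],
    [0,0,0,0,0,0,36],
  ],
)

```text
t: 14.3
ee_pos: [459.0, -11.6, 70.3]
orientation: [-2.095, -2.341, 0.0]
ft_force: [-0.7, 0.6, 0.2]
width: 36.0
grasp_force: 0.0
```

Call:
servo_tool(
  rows=[
    [0,0,0,0,0.005,-0.1,36],
    [0,0,0,0,0.005,-0.3,36],
    [0,0,0,0,0.005,-0.5,36],
    [0,0,0,0,0.005,-0.5,36],
  ],
)

```text
t: 14.8
ee_pos: [462.2, -11.5, 172.9]
orientation: [2.092, 2.338, 0.006]
ft_force: [1.1, 0.1, -0.0]
width: 36.0
grasp_force: 0.0
```

Run:
```python
from h import *
from workcell import ctrl
o=ctrl.get_obs();state(o);i=ctrl.camera_info('wrist');im,d=ctrl.get_image('wrist');cv2.imwrite('pics/w4.png',im[:,:,::-1])
P=cloud(d,i['intrinsics'],i['R'],i['t']).reshape(-1,3)[d.ravel()>0]
c,s=np.cos(YB),np.sin(YB);u=P[:,0]*c+P[:,1]*s;v=-P[:,0]*s+P[:,1]*c;z=P[:,2]
for lo,hi in((385,400),(400,430),(480,505),(505,528)):
    k=(u>lo)&(u<hi)&(v>-60)&(v<-25)&(z<66)&(z>40);print(lo,k.sum(),np.median(z[k]) if k.any() else 0)
k=(z>85)&(z<105)&(u>420)&(u<500)&(abs(v+62)<45);print('handle uv',rect(np.c_[u[k],v[k],z[k]]) if k.sum()>50 else k.sum())
```

```text
t 14.80 F uv z [540.1 -62.9 156.8] N [376.1 -62.9 155.9] tilt -0.006 yaw 0.111 f [ 1.1  0.1 -0. ] m [-0.   -0.05  0.04] w 36.0 g 0.0
385 750 59.09852959965778
400 1483 59.05341537474609
480 1230 58.98819720167856
505 1128 58.93712490082491
handle uv (array([457.7, -62.1]), array([69.7, 11.7]), 89.6, np.float64(1.5638))
```

View pics/w4.png

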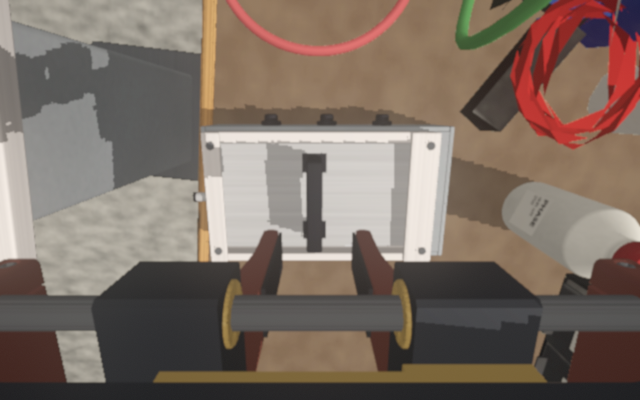

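The wrist view shows the panel flat inside the frame, with its top at 59 mm. The handle at (315,200) sits where the home position predicts, and the interlock pin's outer end sticks out at (198,197).

```bash
python3 -c "
from workcell import ctrl
print(ctrl.close_job())"
```

```text
the job is handed in; nothing more can be done
None
```

The job is handed in: the panel lies flat on the ledges, slid back to the near stop with the interlock pin showing outside, and is released. The strongest push I felt was about 5 N and the arm touched nothing else; the hand-in gave no verdict.

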